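# Fit and latch a toy's battery pack

### The job

Nudge the toy's slide latch open by its orange ridge, put the battery pack fully home in the bay with its stepped nose towards the latch, then nudge the latch all the way back to locked over the nose. Leave the toy heads, hair caps, bottle and screwdriver where they are.

Things in the scene. Friction and masses are not known exactly. Their poses are not given: they have to be found in the camera images.
- bay (a point): Centre of the floor of the battery bay, a dark recess in the toy's back, 73 mm long (x) by 60 mm wide (y) and 15 mm deep; floor 25 mm above the table, toy's top at 40 mm. +x points to the latch and the toy's head, -x to the loading deck, z up.
- ridge (a point): Middle of the top of the orange latch ridge: 6 mm thick (x), 26 mm wide (y), 6 mm high on a black plate (60 x 30 mm, 4.5 thick) flush with the toy's top. Axes as bay. It is 48.5 mm from the bay's centre when locked, 62.5 mm when open. Locked, the plate's end covers 14 mm of the bay mouth; open, none. Push the ridge from either side.
- latch (a joint): Travel of the slide latch in m: 0 = locked (plate over the end of the bay, its state at the start), 0.014 = open. It grows towards the bay's +x. A sprung detent holds it at either end: about 5 N at the ridge takes it to the middle (0.007), beyond which it snaps on to the other end by itself.
- pack: Loose battery pack, 160 g (or a third off), upright on the table; origin under its centre. Grey, 70 mm long (x), 56 wide (y), 15 high, but only 8 high at the nose (last 18 mm at +x, yellow strip), which the latch plate slides over. Green grip rib on top. In the bay it has 1.5 mm play each way in x, 2 mm in y, and its top is flush with the toy.
- head_a: bystander: cream pig toy head, 68 mm across, 54 mm high, origin under its centre
- head_b: bystander: another such head
- head_c: bystander: another such head
- hair_a: bystander: black hair cap, 70 mm across, 37 mm high, origin under its centre
- hair_b: bystander: another such cap
- bottle: bystander: white squeeze bottle, 68 mm across, 155 mm high, origin under its centre
- driver: bystander: screwdriver 190 mm long with red handle, lying on the table
- rib (a point): Middle of the pack's green grip rib, which runs along x: 44 mm long, 12 mm wide, 14 mm high (15 to 29 mm above the pack's underside). This point is 7 mm behind the pack's centre (x = -7 mm), 22 mm above its underside; axes as pack.
- cradle: Fixed cradle holding a cream pig toy face down; origin on the table under the bay centre, axes as bay. The toy's top is level, 40 mm above the table, plain beside bay and latch out to y = +-52 mm; lower limbs and blue clamps lie beyond, the toy's head (34 mm high) at x = 77 to 173 mm.
- deck (a point): A point on the top of the grey loading deck, 90 mm from the bay's centre towards -x; axes as bay. Deck and toy are level from x = -138 mm to the bay's mouth (-36.5 mm), so a pack laid there can be swept +x until it drops in. Blue fences 6 mm high stand 60 mm apart (y = +-30 mm) from x = -91 to -37 mm of the bay and flare outward farther off.
There are look-alikes about, which are no part of the job. What is shaped like the pack but pink, purple or turquoise is not meant.

How it is judged:
By the outcome, as a careful person would: the job done as asked, in the order asked, and still so for the second after the job is handed in, with the robot touching nothing.
It also fails if it takes over 59 s, if anything falls off the work surface, if the arm or the gripper's body presses on something with over 40 N, if the wrist force passes 120 N, or if a joint passes its speed limit or range.

### The arm

A 7-joint arm with a two-finger parallel gripper is mounted at the origin on the work surface. World frame = base frame: x ahead of the robot, y to its left, z up, the work surface at z = 0. Lengths are in mm, angles in rad, forces in N, time in s.
With the tool pointing down it reaches from about 400 to 900 mm from the base axis. Payload 5.6 kg.
Tool frame: the origin (TCP) lies midway between the tips of the shut fingers; the grasp point (between the pads) lies 19 mm behind it; z points along the fingers, y is the line along which they close (so a half turn about z gives the same grasp; the last joint's range is limited). The gripper opens to 92 mm and grips with 3 to 60 N. Pads are 20 mm wide; open, the fingers measure 128 mm over their backs; the gripper's body (75 mm by 189 mm) begins 69 mm behind the grasp point.
Start: joints at [-1.215, 0.468, -0.012, 1.603, 0.006, 1.071, -0.056], TCP at [252.444, 598.983, 214.592] pointing down, gripper open.
Joint ranges: [-2.53, 2.53], [-0.31, 2.02], [-1.57, 1.55], [0.28, 2.44], [-1.29, 4.43], [0.15, 1.84], [-2.92, 2.92]. Speed limits (rad/s): [2.57, 2.57, 3.14, 3.14, 3.14, 3.14, 3.14].

### API

Orientations are given as a rotation vector (axis times angle).
In Python, from cell import robot, grip, kin, viewer gives the robot as it stands. Calls block until the motion is done:
- robot.movep(position, orientation): joint-space move of the TCP to a pose.
- robot.servo_line(position, feed=150, rotation=None): straight line of the TCP; rotation=None keeps the orientation; feed is the mean speed in mm/s.
- robot.goto_joints(angles): joint-space move.
- grip(opening, newtons=None): opening from 0.0 (shut) to 1.0 (fully open); newtons is the grip in N (None keeps the last); returns when the fingers have stopped.
- robot.hold(seconds).
- kin.ik(position, orientation): joint angles nearest the present ones, or None.
- robot.observe(): the state.
- viewer.read_camera(name): name is "side" or "top" or "wrist"; returns the picture (480x640x3 uint8, red, green, blue); there is no depth.
- viewer.camera_info(name): a dict with "camera_matrix" (3x3 intrinsics, pixels), "R" (3x3) and "t" (3): a world point X has camera coordinates R X + t. Camera axes: x right, y down, z forward; pixel columns grow to the right and rows downward; lengths in mm; the calibration is good to about 2 mm. A picture is of the moment at which its call begins: read the wrist's pose just before it. camera_info takes no time and is no camera call; for the wrist camera it gives the pose at the moment of the call.
A pose or a line that the arm cannot do raises robot.IKError and nothing moves.
- robot.job_done(): hands the job in; it is judged then, once.
Trained networks look in the newest picture that a camera, given by its name, has taken for a name from the list of things; names that differ only in an ending like _2 or _b are one class to them, and where a whole thing is asked for, a point or a joint stands for the part that bears it (a point fixed in the world has none). Each returns a list of dicts, best first, with "confidence" (0 to 1); they miss things now and then, are a little off and sometimes report something else, mostly with a low value. They report only what shows in the picture. A call takes as long as a camera call. They do not tell look-alikes from the thing itself.
- viewer.silhouettes(name, camera): "mask" (480x640 bool, what is visible of it).
- viewer.pinpoint(name, camera): "at" ([x, y, z] in mm, in the coordinates of the camera as it stood for that picture, good to about 4 mm: a listed point, or the origin of a listed thing).
The state is a dict: "t": time; "joints": joint angles; "joint_velocities": joint speeds; "joint_torque": joint torques, N m; "tcp_pos": TCP position; "tcp_rot": TCP orientation; "contact_force": force on the tool from outside, world axes, zero at the start; "wrist_torque": the same for the moment, N m; "grip_width": opening from 0.0 (shut) to 1.0 (fully open); "grip_force": force on a finger pad.
Only numpy, scipy, OpenCV 4.12 (cv2) and the standard library are available. Lean on these libraries where they do the work, as an engineer would, in place of code of your own. Each camera call takes 0.05 s, during which the arm holds its last target. There are 200 camera calls.

## Working session

There is one attempt and no reset: what is moved stays moved. The work goes in short steps, each a Python script; the robot and the scene stay as the last script left them, time stands still between calls to the robot, and variables do not carry over. Pictures are saved under pics/ and viewed, at most 10 in all, crops included, and the job is handed in when it is done.

```bash
ls; mkdir -p pics; cat > h.py <<'E'
import numpy as np, cv2
from scipy.spatial.transform import Rotation as Rn
from cell import robot, grip, kin, viewer
def snap(cam,fn=None):
    ci=viewer.camera_info(cam); im=viewer.read_camera(cam)
    if fn: cv2.imwrite('pics/'+fn,im[:,:,::-1])
    return im,ci
def toworld(p,ci): return np.array(ci['R']).T@(np.array(p)-np.array(ci['t']))
def ray(uv,ci,z):
    K=np.array(ci['camera_matrix']);R=np.array(ci['R']);t=np.array(ci['t'])
    d=R.T@np.linalg.inv(K)@np.array([uv[0],uv[1],1.]);c=-R.T@t
    return c+d*(z-c[2])/d[2]
def proj(X,ci):
    K=np.array(ci['camera_matrix']);c=np.array(ci['R'])@np.array(X)+np.array(ci['t']);p=K@c
    return p[:2]/p[2]
E
cat > a.py <<'E'
from h import *
s=robot.observe();print(s['t'],s['tcp_rot'],s['tcp_pos'])
ims=[]
for c in ('top','side'):
    im,ci=snap(c,c+'0.png'); ims.append(im)
    for n in ('bay','ridge','pack','rib','deck','cradle'):
        for d in viewer.pinpoint(n,c)[:4]:
            w=toworld(d['at'],ci);print(c,n,round(d['confidence'],2),w.round(1),proj(w,ci).round())
E
python3 a.py
```

```text
pics
0.0 [-6.22361276e-01 -3.07911930e+00  2.78082623e-03] [252.2605366  598.42487615 213.62488911]
top bay 0.58 [529.2 104.7  27.3] [257. 270.]
top ridge 0.54 [541.8 154.3  45.5] [235. 263.]
top pack 0.83 [ 498.3 -304.9   -2.3] [434. 286.]
top pack 0.77 [ 561.5 -182.5   -0.6] [382. 258.]
top pack 0.73 [ 6.885e+02 -1.131e+02  1.000e-01] [353. 204.]
top pack 0.69 [ 381.  -244.7    2.6] [409. 337.]
top rib 0.69 [ 488.  -298.2   24.8] [434. 290.]
top rib 0.66 [ 679.  -115.9   19.8] [354. 207.]
top rib 0.63 [ 560.2 -184.8   21.7] [384. 258.]
top deck 0.91 [508.3  18.1  40.5] [295. 279.]
top deck 0.67 [527.8 103.3  28.3] [258. 270.]
top cradle 0.98 [526.7 107.7  -2.4] [257. 272.]
side bay 0.88 [523.8 102.7  21.1] [279. 254.]
side pack 0.86 [ 494.5 -306.7   -3.8] [385. 345.]
side pack 0.84 [ 680.4 -118.2    4.6] [374. 267.]
side pack 0.83 [ 385.7 -246.1   -1.6] [337. 358.]
side pack 0.56 [ 562.8 -177.8    2.5] [363. 301.]
side rib 0.89 [ 495.7 -295.6   22.3] [382. 336.]
side rib 0.82 [ 568.1 -188.9   22.1] [368. 298.]
side rib 0.78 [ 676.9 -114.1   21.1] [372. 262.]
side rib 0.77 [ 391.2 -249.5   27.2] [340. 350.]
side deck 0.66 [508.6  14.7  41.4] [297. 267.]
side cradle 0.72 [525.6 102.9  -3.2] [280. 260.]
side cradle 0.46 [ 704.  -237.5   -2.5] [413. 285.]
```

View pics/top0.png

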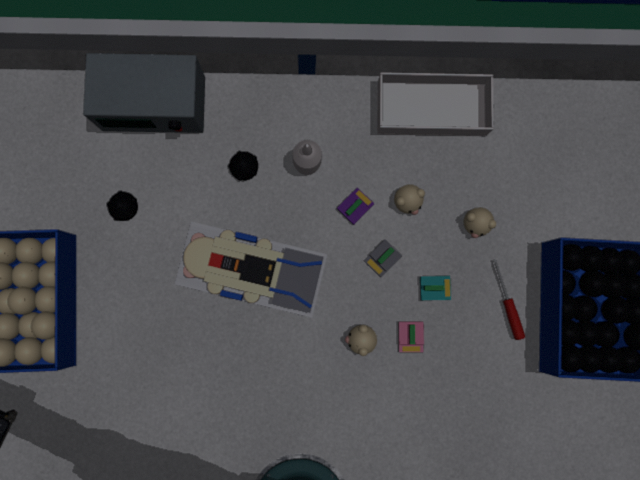

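View pics/side0.png

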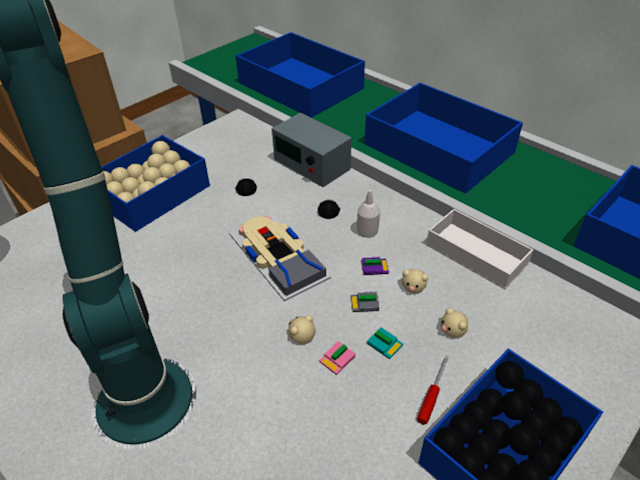

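The candidates in the top picture are grey (383,258), purple (354,206), turquoise (435,288) and pink (411,337). Only the grey one fits the description, at about world (562,-181), with its yellow nose to the lower-left. The toy is at (257,270) with its latch towards the head on the left. Next I go over the toy and look from close by.

```bash
cat >> h.py <<'E'
def down(yawdeg): return (Rn.from_euler('z',yawdeg,degrees=True)*Rn.from_euler('x',180,degrees=True)).as_rotvec()
def bayT(bay,yaw):
    c,s=np.cos(np.radians(yaw)),np.sin(np.radians(yaw))
    return lambda x,y,z: np.array([bay[0]+c*x-s*y,bay[1]+s*x+c*y,z])
E
cat > b.py <<'E'
from h import *
ci=viewer.camera_info('wrist');s=robot.observe()
R=Rn.from_rotvec(s['tcp_rot']).as_matrix()
C=-np.array(ci['R']).T@np.array(ci['t'])
print('cam in tool',(R.T@(C-s['tcp_pos'])).round(1)); print((np.array(ci['R'])@R).round(2),ci['camera_matrix'])
im=cv2.imread('pics/top0.png');cv2.imwrite('pics/crop.png',cv2.resize(im[180:360,330:460],None,fx=4,fy=4,interpolation=cv2.INTER_CUBIC)[:600])
for y in (77,-103,167,-13,): 
    q=kin.ik([528,103,200],down(y));print(y,None if q is None else np.round(q,2))
for y in (135,-45): 
    q=kin.ik([562,-182,100],down(y));print(y,None if q is None else np.round(q,2))
E
python3 b.py
```

```text
cam in tool [  78.5   -0.6 -170.8]
[[ 0.    1.   -0.  ]
 [-0.96  0.   -0.28]
 [-0.28  0.    0.96]] [[344.68036613   0.         319.02736793]
 [  0.         344.68036613 233.8406326 ]
 [  0.           0.           1.        ]]
77 [-0.69  0.31  0.53  1.92 -0.19  0.96 -0.3 ]
-103 [-0.23  0.3  -0.03  1.89  0.01  0.95  2.65]
167 [-0.49  0.3   0.29  1.91 -0.1   0.95  1.18]
-13 [-0.85  0.34  0.74  1.93 -0.28  0.97 -1.78]
135 [-0.25  0.59  0.68  1.87 -0.48  0.85  1.46]
-45 [-0.51  0.79  1.11  1.89 -0.84  1.03 -1.38]
```

View pics/crop.png

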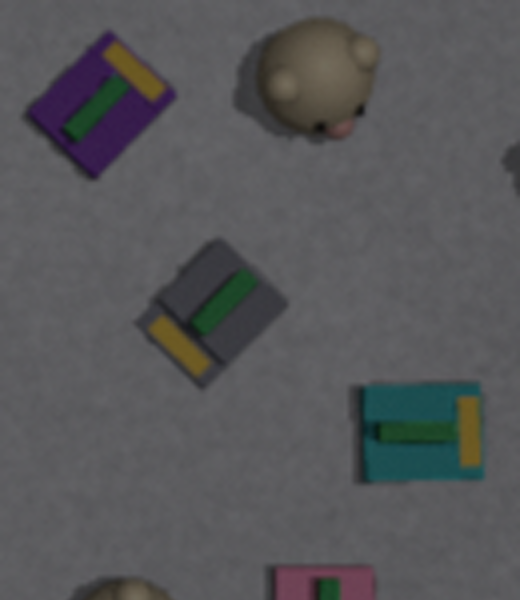

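The crop confirms it: the grey pack is at crop (215,312), nose at (180,345). Now a close look at the toy.

```bash
cat > c.py <<'E'
from h import *
p=[528,103,140]
robot.movep(p,down(77)); grip(0.0)
s=robot.observe();print(s['t'],s['tcp_pos'],s['contact_force'])
im,ci=snap('wrist','w1.png'); np.save('w1ci.npy',ci,allow_pickle=True)
for n in ('bay','ridge','deck','cradle'):
    for d in viewer.pinpoint(n,'wrist')[:3]:
        w=toworld(d['at'],ci);print(n,round(d['confidence'],2),w.round(1),proj(w,ci).round())
E
python3 c.py
```

```text
4.1083 [527.99739278 102.98678586 139.99902865] [-1.0211457  -0.12496985  0.05126247]
bay 0.75 [524.  102.4  26.4] [316. 231.]
ridge 0.7 [ 7.691e+02  1.463e+02 -2.000e-01] [585. 112.]
ridge 0.58 [533.5 152.4  43.6] [313. 173.]
```

View pics/w1.png

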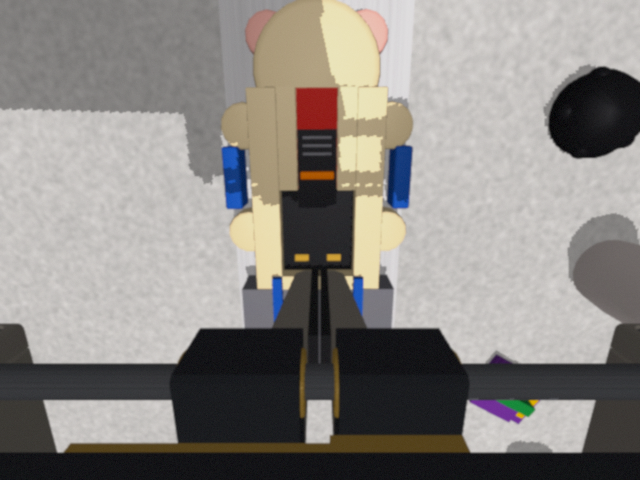

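The toy stands upright in the picture: ridge at (317,175), bay mouth at corners (282,191), (355,191), (355,268) and (282,268), and the red release is just decoration. Next I refine from the pixels.

```bash
cat > d.py <<'E'
from h import *
ci=np.load('w1ci.npy',allow_pickle=True).item();im=cv2.imread('pics/w1.png')
hsv=cv2.cvtColor(im,cv2.COLOR_BGR2HSV)
m=cv2.inRange(hsv,(8,150,120),(22,255,255));m[190:]=0;m[:160]=0
ys,xs=np.nonzero(m);print('orange',xs.min(),xs.max(),ys.min(),ys.max())
print(ray((xs.mean(),ys.mean()),ci,46).round(1))
L=ray((xs.min(),175),ci,46);Rr=ray((xs.max(),175),ci,46);print(L,Rr,np.hypot(*(L-Rr)[:2]))
# bay mouth edges: grayscale rows
g=im.max(2).astype(int)
for r in (205,225,245): print(r,g[r,272:292],g[r,345:366])
for c in (290,345): print(c,g[182:200,c],g[258:285,c])
# blue fences
E
python3 d.py
python3 - <<'E'
import cv2
im=cv2.imread('pics/w1.png')[160:300,230:410];cv2.imwrite('pics/w1c.png',cv2.resize(im,None,fx=4,fy=4,interpolation=cv2.INTER_CUBIC))
E
```

```text
orange 300 333 172 178
[536.3 150.6  46. ]
[523.94235195 153.43851226  46.        ] [548.45391166 147.82044336  46.        ] 25.147152081914864
205 [201 214 217 220 225 229 222 181 123  88  60  43  38  45  40  42  44  44
  42  43] [ 44  44  44  42  44  44  41  52  79 123 186 227 233 234 234 235 235 235
 235 235 235]
225 [235 235 235 235 235 234 233 222 177 122  81  54  43  42  42  41  40  40
  40  41] [ 42  44  42  42  41  37  40  65 106 163 216 231 235 235 235 234 235 235
 235 234 234]
245 [234 235 235 234 234 234 234 231 209 154 109  76  47  39  41  43  39  39
  39  37] [ 44  38  41  44  41  37  52  78 124 185 226 234 234 234 234 235 235 234
 235 234 234]
290 [165 165 166 166 166 164 165 154 112  56  23  24  27  29  34  37  41  41] [ 41  40  39  40  39  38  35  29  26  24  29  63  93 105 111 110 107 131
 185 223 233 235 232 228 220 203 190]
345 [174 199 224 227 202 173 166 154 114  64  45  45  44  43  43  45  44  41] [ 39  40  37  39  42  38  38  30  21  20  39  73  98 108 110 109 109 124
 167 178 157 127 102  84  74  67  65]
```

View pics/w1c.png

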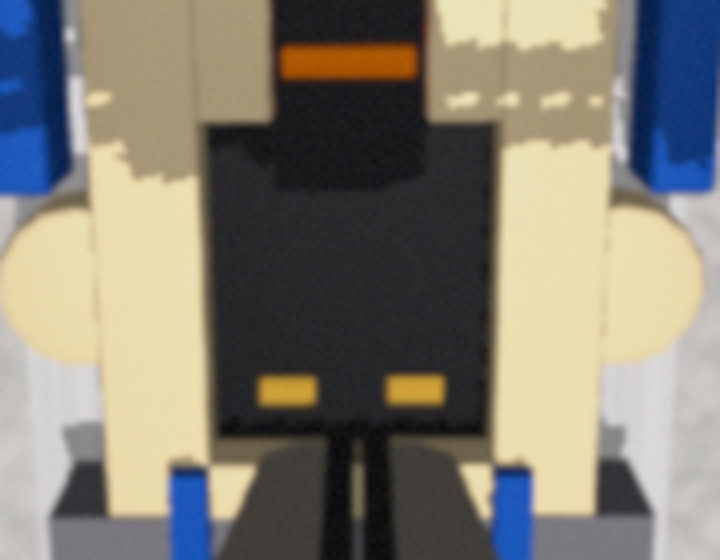

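```bash
cat > e.py <<'E'
from h import *
from scipy.optimize import least_squares
ci=np.load('w1ci.npy',allow_pickle=True).item()
def res(p):
    B=bayT(p[:2],p[2]);o=[]
    def inv(uv,z):
        w=ray(uv,ci,z)[:2]-p[:2];c,s=np.cos(np.radians(p[2])),np.sin(np.radians(p[2]));return c*w[0]+s*w[1],-s*w[0]+c*w[1]
    for r,l,rr in ((205,279.9,354.9),(225,280.9,354.2),(245,281.4,353.3)):
        o+=[inv((l,r),40)[1]-30,inv((rr,r),40)[1]+30]
    for c in (290,345): o+=[inv((c,190.3),40)[0]-36.5,inv((c,275.4),40)[0]+36.5]
    a=inv((299.5,175),46);b=inv((334,175),46)
    o+=[a[0]-48.5,b[0]-48.5,(a[1]+b[1])/2]
    return o
f=least_squares(res,[528,103,77]);print(f.x,np.round(f.fun,1))
E
python3 e.py
```

```text
[525.88649787 103.0210818   77.22907434] [-0.1 -0.  -0.4  0.1 -0.2  0.4 -0.4  0.3 -0.5  0.2  0.2  0.2  0.3]
```

```bash
cat >> h.py <<'E'
BAY=np.array([525.9,103.0]);YAW=77.2
B=bayT(BAY,YAW)
def st(tag=''):
    s=robot.observe();F=np.array(s['contact_force']);c,sn=np.cos(np.radians(YAW)),np.sin(np.radians(YAW))
    w=np.array(s['tcp_pos'])[:2]-BAY
    print(tag,round(s['t'],2),'bay xy',round(c*w[0]+sn*w[1],1),round(-sn*w[0]+c*w[1],1),'z',round(s['tcp_pos'][2],1),'F',round(c*F[0]+sn*F[1],1),round(-sn*F[0]+c*F[1],1),round(F[2],1),'g',round(s['grip_width'],3),round(s['grip_force'],1));return s
E
cat > f.py <<'E'
from h import *
r=down(YAW)
robot.servo_line(B(28,0,70),rotation=r,feed=150);robot.servo_line(B(28,0,42),feed=80);st()
for x in (34,38,41,44,46.5): robot.servo_line(B(x,0,42),feed=20);st()
robot.servo_line(B(38,0,42),feed=60);robot.servo_line(B(20,0,110),feed=150)
im,ci=snap('wrist','w2.png')
hsv=cv2.cvtColor(im[:,:,::-1].copy(),cv2.COLOR_BGR2HSV)
m=cv2.inRange(hsv,(8,150,100),(22,255,255));n,l,s,c=cv2.connectedComponentsWithStats(m)
for i in range(1,n):
    if s[i,4]>40:
        w=ray(c[i],ci,46)[:2]-BAY;a=np.radians(YAW);print(s[i],c[i],np.cos(a)*w[0]+np.sin(a)*w[1])
E
python3 f.py
```

```text
5.51 bay xy 27.6 0.3 z 41.4 F -0.4 -0.7 -0.5 g 0.003 0.0
 5.96 bay xy 34.3 0.0 z 42.0 F -0.1 0.2 -0.4 g 0.005 0.0
 6.31 bay xy 36.0 -0.0 z 42.0 F -5.4 0.8 2.5 g 0.005 2.6
 6.61 bay xy 40.9 -0.1 z 42.0 F -1.9 -0.1 0.2 g 0.004 1.1
 6.91 bay xy 45.1 0.1 z 42.1 F -0.3 0.5 0.4 g 0.001 0.0
 7.18 bay xy 46.9 0.1 z 42.0 F 0.0 -0.1 0.5 g 0.004 0.0
[302 184  38  10 374] [320.5        188.52406417] 62.8315511286068
[300 365   4  52 148] [301.87162162 391.67567568] -103.22699978462418
[335 366   4  51 150] [336.16666667 392.09333333] -103.53774891460478
```

```bash
cat > g.py <<'E'
from h import *
robot.servo_line(B(0,0,170),feed=250)
grip(0.45)
robot.movep([562,-181,130],down(137))
s=st();im,ci=snap('wrist','w3.png'); np.save('w3ci.npy',ci,allow_pickle=True)
for n in ('pack','rib'):
    for d in viewer.pinpoint(n,'wrist')[:3]:
        w=toworld(d['at'],ci);print(n,round(d['confidence'],2),w.round(1),proj(w,ci).round())
hsv=cv2.cvtColor(im[:,:,::-1].copy(),cv2.COLOR_BGR2HSV)
for nm,lo,hi,z in (('green',(50,100,40),(75,255,255),29),('yellow',(18,130,80),(32,255,255),8)):
    m=cv2.inRange(hsv,lo,hi);n,l,s,c=cv2.connectedComponentsWithStats(m)
    for i in range(1,n):
        if s[i,4]>150:
            ys,xs=np.nonzero(l==i);bx=cv2.boxPoints(cv2.minAreaRect(np.c_[xs,ys].astype(np.float32)))
            print(nm,s[i],c[i].round(1),ray(c[i],ci,z).round(1),bx.round().tolist())
E
python3 g.py
```

```text
10.65 bay xy -268.0 -98.2 z 130.0 F 0.1 0.2 -0.1 g 0.449 0.0
pack 0.94 [ 560.3 -181.8    3.3] [317. 226.]
pack 0.89 [ 680.5 -118.5   -1.1] [453. 271.]
pack 0.67 [ 378.2 -247.6    2.9] [107. 122.]
rib 0.9 [ 387.9 -250.2   20.2] [102. 133.]
rib 0.86 [ 489.2 -298.9   19.6] [162. 262.]
rib 0.73 [ 567.7 -186.9   25.9] [318. 243.]
green [  69  105   61   52 1230] [ 98.8 130.2] [ 388.7 -246.5   29. ] [[67.0, 114.0], [80.0, 100.0], [131.0, 146.0], [118.0, 160.0]]
green [307 215  15  53 731] [314.4 240.9] [ 563.4 -187.    29. ] [[307.0, 215.0], [321.0, 215.0], [321.0, 267.0], [307.0, 267.0]]
green [141 244  45  44 687] [162.8 265.7] [ 492.4 -295.5   29. ] [[139.0, 279.0], [176.0, 242.0], [186.0, 252.0], [149.0, 289.0]]
green [454 250  22  51 880] [464.3 274.7] [ 672.  -114.2   29. ] [[452.0, 299.0], [459.0, 249.0], [477.0, 251.0], [470.0, 301.0]]
yellow [ 56  76  40  46 688] [76.2 97. ] [ 352.  -248.4    8. ] [[55.0, 112.0], [84.0, 75.0], [97.0, 85.0], [67.0, 122.0]]
yellow [292 191  47  15 652] [315.1 198.1] [ 540.2 -164.9    8. ] [[292.0, 191.0], [338.0, 191.0], [338.0, 205.0], [292.0, 205.0]]
yellow [127 267  40  35 379] [146.5 284.8] [ 493.4 -334.     8. ] [[126.0, 275.0], [133.0, 266.0], [167.0, 294.0], [161.0, 303.0]]
yellow [433 297  42  12 420] [452.5 303.4] [ 700.8 -138.6    8. ] [[433.0, 297.0], [474.0, 297.0], [474.0, 308.0], [433.0, 308.0]]
yellow [203 350  22  68 690] [210.9 384.6] [ 607.6 -372.     8. ] [[200.0, 416.0], [207.0, 349.0], [225.0, 350.0], [219.0, 418.0]]
yellow [416 351  20  67 505] [429.  385.7] [ 758.7 -211.4    8. ] [[415.0, 351.0], [430.0, 349.0], [439.0, 416.0], [424.0, 418.0]]
yellow [ 168  436  403   16 3678] [406.7 445.1] [ 802.4 -275.6    8. ] [[168.0, 451.0], [168.0, 436.0], [570.0, 436.0], [570.0, 451.0]]
```

View pics/w3.png

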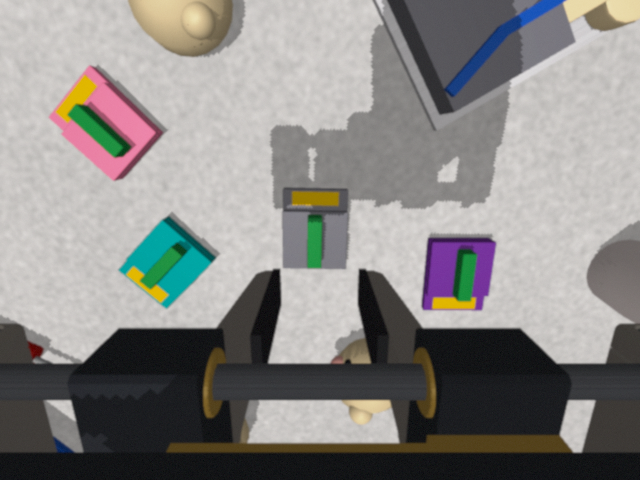

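The grey pack is at (315,228), nose (yellow, 315,198) up; purple, pink and turquoise lie clear of it. I'll compute its pose and grasp it by the rib.

```bash
cat > i.py <<'E'
from h import *
ci=np.load('w3ci.npy',allow_pickle=True).item();im=cv2.imread('pics/w3.png')
hsv=cv2.cvtColor(im,cv2.COLOR_BGR2HSV)
m=cv2.inRange(hsv,(50,100,40),(75,255,255));c=[]
for r in (230,240,250,260,265):
    x=np.nonzero(m[r,300:330])[0]+300;c.append(ray((x.mean(),r),ci,29)[:2]);print(r,x.min(),x.max())
c=np.array(c);d=c[0]-c[-1];print('rib yaw',np.degrees(np.arctan2(d[1],d[0])),c.round(1).tolist())
g=im.max(2).astype(int)
for r in (225,250): print(g[r,277:290],g[r,342:354])
print(g[183:215,295]);print(g[258:275,295],g[258:275,335])
print('rib rear',ray((314.3,267.5),ci,29),'nose front top?',ray((315.1,188),ci,8))
u=np.array([np.cos(np.radians(137)),np.sin(np.radians(137))])
for n,p,o in (('ribrear',ray((314.3,267.5),ci,29),-29),('body rear',ray((315,268.5),ci,15),-35)): print(n,p[:2]-u*o)
E
python3 i.py
```

```text
230 308 321
240 308 321
250 308 321
260 308 320
265 308 320
rib yaw 136.11605998055015 [[556.6, -180.6], [562.9, -186.4], [569.2, -192.3], [575.4, -198.7], [578.6, -201.7]]
[211 212 209 205 185 153 136 135 136 136 134 137 135] [133 134 133 132 128 130 153 183 198 203 203 204]
[200 203 203 206 201 179 146 134 133 132 133 133 134] [131 130 130 126 131 152 179 194 205 207 210 209]
[134 134 139 132 113  85  78  97 132 151 154 156 155 155 154 153 154 155
 153 156 163 180 165 138 121 101  82  76  95 123 134 137]
[131 133 132 132 129 131 130 130 131 138 159 185 197 200 205 204 206] [130 132 132 130 130 130 129 130 130 133 145 180 200 205 207 208 208]
rib rear [ 580.45499501 -203.10386972   29.        ] nose front top? [ 533.91376559 -158.97802542    8.        ]
ribrear [ 559.24573767 -183.32591728]
body rear [ 559.88813141 -183.333947  ]
```

```bash
cat > j.py <<'E'
from h import *
p=np.array([564.7,-188.1]);r=down(136.5)
robot.servo_line([*p,60],rotation=r,feed=150);robot.servo_line([*p,17],feed=80);st('down')
grip(0.0,35);st('gripped')
robot.servo_line([*p,130],feed=150);st('up')
im,ci=snap('wrist','w4.png')
q=kin.ik(B(-7,0,100),down(YAW));print(np.round(q,2))
robot.movep(B(-12,0,100),down(YAW));st('over')
im,ci=snap('wrist','w5.png')
E
python3 j.py
```

```text
down 12.1 bay xy -275.4 -102.0 z 16.3 F -0.0 0.3 0.5 g 0.453 0.0
gripped 12.65 bay xy -275.2 -102.4 z 17.1 F 0.3 0.7 -0.0 g 0.129 35.0
up 13.55 bay xy -275.1 -101.6 z 129.1 F 0.1 -0.0 -1.4 g 0.126 35.0
[-0.69  0.47  0.56  2.01 -0.35  0.76 -0.14]
over 14.87 bay xy -12.8 -0.4 z 99.9 F 0.2 -0.3 -1.0 g 0.127 35.0
```

View pics/w5.png

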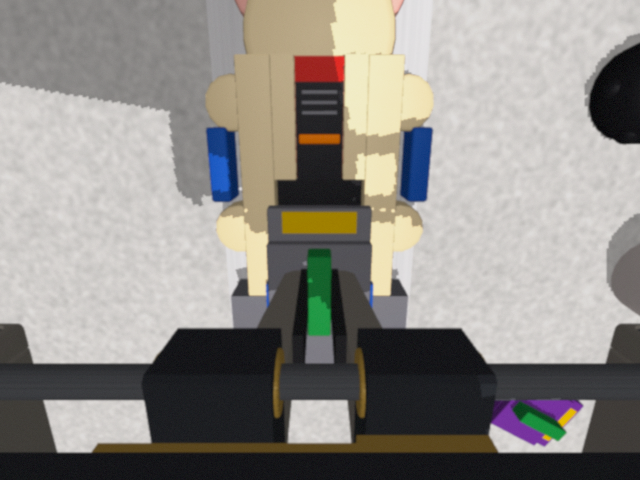

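The pack is held nose towards the latch (nose edge at row 207, sides at columns 268 and 371), and the latch is open (ridge at (319,139)). I'll measure the pack in the hand, then lower.

```bash
cat > k.py <<'E'
from h import *
s=st();ci=viewer.camera_info('wrist');im=cv2.imread('pics/w5.png');g=im.max(2).astype(int)
t=np.array(s['tcp_pos']);a=np.radians(YAW)
def rel(uv,z):
    w=ray(uv,ci,z)[:2]-t[:2];return np.round([np.cos(a)*w[0]+np.sin(a)*w[1],-np.sin(a)*w[0]+np.cos(a)*w[1]],1)
print(g[200:216,285],g[200:216,350],g[236:250,290])
print(g[230,262:276],g[230,364:378],'|',g[255,260:274],g[255,366:380])
uz=t[2]-17
for r,l,rr in ((230,268,371.5),): print('nose sides z8',rel((l,r),uz+8),rel((rr,r),uz+8))
print('front edge z8',rel((285,206.5),uz+8),rel((350,206.5),uz+8))
print('step z15',rel((290,242.5),uz+15))
E
python3 k.py
```

```text
14.92 bay xy -13.0 -0.6 z 100.0 F -0.1 0.6 -0.2 g 0.121 35.0
[ 25  27  24  27  32  47  56  64  79  88  95 118 147 158 162 161] [ 28  25  24  27  31  47  56  63  76  86  91 117 144 157 159 159] [87 90 89 87 80 70 61 63 73 82 88 88 88 86]
[173 178 185 180 167 139 103  88  88  91  89  89  90  89] [ 88  86  88  89  89  97 143 210 237 242 241 241 241 241] | [242 241 241 241 241 236 205 133  91  90  86  90  87  89] [ 86  87  87  85  94 144 211 236 241 241 242 241 241 242]
nose sides z8 [28.1 28.2] [ 28.2 -27.8]
front edge z8 [41.1 18.7] [ 41.1 -15.8]
step z15 [23.3 15.9]
```

```bash
cat > l.py <<'E'
from h import *
x=-6.2
robot.servo_line(B(x,0,62),feed=120,rotation=down(YAW));st()
for z in (57,55,53,51,49,47,45,43.5,42.5):
    robot.servo_line(B(x,0,z),feed=25);s=st()
    if abs(s['contact_force'][2])>12 or np.hypot(*s['contact_force'][:2])>15: print('contact');break
E
python3 l.py
```

```text
15.38 bay xy -6.9 -0.2 z 61.8 F 0.8 -1.0 -1.0 g 0.127 35.0
 15.73 bay xy -6.2 -0.1 z 57.2 F 0.2 0.2 -0.6 g 0.127 35.0
 15.98 bay xy -6.2 0.1 z 55.0 F 0.4 -1.2 -0.8 g 0.127 35.0
 16.23 bay xy -6.2 0.1 z 52.9 F -0.4 -0.8 -1.2 g 0.125 35.0
 16.48 bay xy -6.3 0.1 z 50.8 F -0.2 1.2 -1.7 g 0.125 35.0
 16.73 bay xy -6.3 0.1 z 48.9 F 0.5 -0.0 -0.1 g 0.123 35.0
 16.98 bay xy -6.3 0.1 z 46.9 F -0.3 0.1 -0.8 g 0.127 35.0
 17.23 bay xy -6.3 0.1 z 44.9 F -0.5 0.1 -1.0 g 0.124 35.0
 17.48 bay xy -6.3 0.0 z 43.4 F -0.0 -0.6 -1.1 g 0.129 35.0
 17.73 bay xy -6.2 0.0 z 42.5 F 0.8 0.4 -0.4 g 0.123 35.0
```

It went in without contact. Now I release, press lightly on the rib and look.

```bash
cat > m.py <<'E'
from h import *
robot.servo_line(B(-6.2,0,42),feed=20);st('low')
grip(0.3);robot.servo_line(B(-6.2,0,75),feed=120);grip(0.0);st('shut')
for z in (57,55.5,54.5,54,53.5,53):
    robot.servo_line(B(-6.2,0,z),feed=25);s=st()
    if s['contact_force'][2]>5: break
robot.servo_line(B(-6.2,0,120),feed=200)
im,ci=snap('wrist','w6.png')
cv2.imwrite('pics/w6c.png',cv2.resize(im[80:330,200:440,::-1],None,fx=2.4,fy=2.4,interpolation=cv2.INTER_CUBIC))
E
python3 m.py
```

```text
low 17.98 bay xy -6.2 -0.0 z 42.0 F 0.0 0.4 -0.8 g 0.123 35.0
shut 19.38 bay xy -6.3 0.0 z 74.8 F 0.0 0.0 -0.9 g 0.004 0.0
 20.25 bay xy -6.2 -0.1 z 57.1 F -0.2 -0.9 -0.4 g 0.004 0.0
 20.5 bay xy -6.2 0.0 z 55.5 F 0.7 -0.8 0.2 g 0.006 0.0
 20.75 bay xy -6.2 -0.0 z 54.5 F 0.7 0.5 -0.5 g 0.005 0.0
 21.0 bay xy -6.2 0.0 z 54.4 F -0.3 1.5 5.6 g 0.005 2.5
```

View pics/w6c.png

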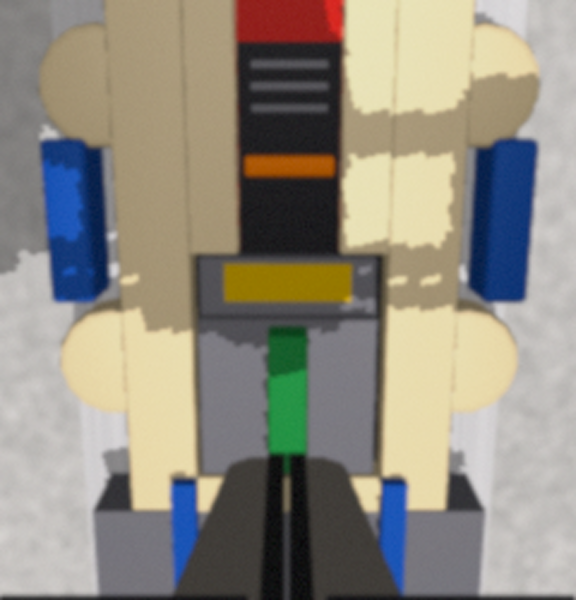

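Crop: the pack sits flush in the bay, nose (yellow, (288,282)) by the latch. The rib top was felt at 54 mm, so it is fully home. Now I lock the latch.

```bash
cat > n.py <<'E'
from h import *
robot.servo_line(B(81,0,90),feed=200,rotation=down(YAW));robot.servo_line(B(81,0,42),feed=100);st()
for x in (76,72,69,66.5,64,62.5):
    robot.servo_line(B(x,0,42),feed=20);s=st()
    if np.hypot(*s['contact_force'][:2])>20: break
robot.servo_line(B(72,0,42),feed=60);robot.servo_line(B(72,0,90),feed=150);robot.servo_line(B(0,0,140),feed=250)
im,ci=snap('wrist','w7.png')
hsv=cv2.cvtColor(im[:,:,::-1].copy(),cv2.COLOR_BGR2HSV)
m=cv2.inRange(hsv,(8,150,100),(19,255,255));m[200:]=0;m[:,:290]=0;m[:,345:]=0
ys,xs=np.nonzero(m);print(xs.min(),xs.max(),ys.min(),ys.max())
w=ray((xs.mean(),ys.mean()),ci,46)[:2]-BAY;a=np.radians(YAW);print('ridge x',np.cos(a)*w[0]+np.sin(a)*w[1])
cv2.imwrite('pics/w7c.png',cv2.resize(im[80:330,200:440,::-1],None,fx=2.4,fy=2.4,interpolation=cv2.INTER_CUBIC))
E
python3 n.py
```

```text
22.77 bay xy 80.4 -0.2 z 41.8 F 0.6 0.6 -0.3 g 0.001 0.0
 23.18 bay xy 76.0 -0.1 z 42.2 F -0.1 -0.2 -0.1 g 0.006 0.2
 23.52 bay xy 72.0 -0.1 z 42.1 F 2.0 0.3 0.3 g 0.002 1.0
 23.82 bay xy 67.7 0.1 z 41.8 F 0.1 0.2 -0.5 g 0.003 0.0
 24.1 bay xy 66.0 0.0 z 41.9 F 0.7 -0.6 0.0 g 0.004 0.0
 24.38 bay xy 63.8 -0.0 z 42.0 F -0.1 0.4 -0.6 g 0.004 0.0
 24.62 bay xy 62.4 -0.0 z 42.0 F -0.4 0.1 -0.0 g 0.003 0.0
303 337 171 179
ridge x 48.5540711680909
```

View pics/w7c.png

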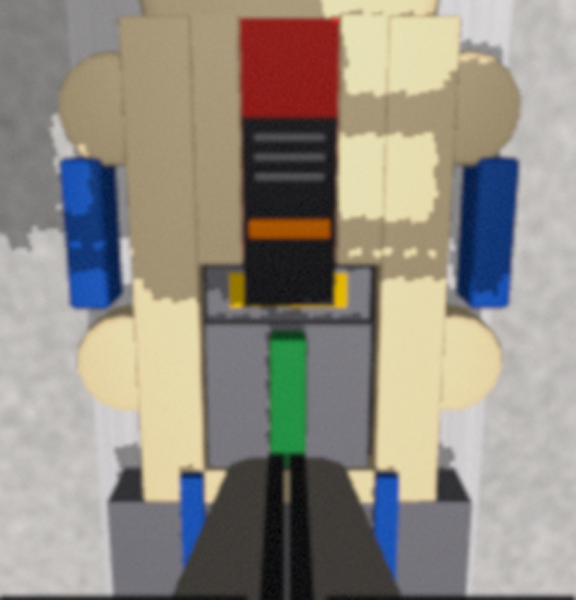

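The latch plate now covers the nose with the ridge at 48.5 mm (locked), the pack is flush, and the arm is clear.

```bash
python3 -c "
from h import *
print(robot.job_done())"
```

```text
the job is handed in; nothing more can be done
None
```

The latch was nudged open, the grey pack is fully home in the bay with its nose towards the latch, the latch is locked over the nose, and the job is handed in at about 26 s; I planned no contact with any bystander but did not re-check their positions at the end.

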